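# Pack the wafer roll assortment

### The arm

A 7-joint arm with a two-finger parallel gripper is mounted at the origin on a cart in front of the work surface, level with it; the furniture and walls round the work are solid. World frame = base frame: x ahead of the robot, y to its left, z up, the work surface at z = 0. Lengths are in m, angles in rad, forces in N, time in s.
With the tool pointing down it reaches from about 0.425 to 0.95 m from the base axis. Payload 16.7 kg.
Tool frame: the origin (TCP) lies between the finger pads; the fingertips stand 14 mm ahead of it and the grasp point (between the pads) lies 5 mm behind it; z points along the fingers, y is the line along which they close (so a half turn about z gives the same grasp; the last joint's range is limited). The gripper opens to 94 mm and grips with 3 to 60 N. Pads are 16 mm wide; open, the fingers measure 119 mm over their backs; the gripper's body (75 mm by 177 mm) begins 78 mm behind the grasp point.
Start: joints at [1.187, 0.426, 0.074, 1.606, -0.034, 1.111, -0.067], TCP at [0.157, -0.656, 0.194] pointing down, gripper open.
Joint ranges: [-2.85, 2.85], [-0.5, 2.14], [-1.23, 1.37], [0.21, 2.46], [-1.02, 4.16], [0.16, 2.05], [-2.73, 2.73]. Speed limits (rad/s): [1.89, 1.89, 2.39, 2.39, 3.01, 3.01, 3.01].

### API

Orientations are given as a unit quaternion [w, x, y, z].
In Python, from bench import ctrl, fingers, inverse_kinematics, optics, job, finder, sensors gives the robot as it stands. The module is installed in compiled form; this text tells all that it offers. Calls block until the motion is done:
- ctrl.move_to(position, orientation): joint-space move of the TCP to a pose.
- ctrl.move_linear(position, rotation=None, speed=0.15, contact_N=None): straight line of the TCP; rotation=None keeps the orientation; speed is the mean speed in m/s. With contact_N (N) it stops when the force on the tool has changed by that much, and returns True; else False.
- ctrl.goto_joints(angles): joint-space move.
- fingers.release() and fingers.grab(newtons=None): open the fingers fully, or close them until they stop; newtons is the grip in N (None keeps the last).
- ctrl.dwell(seconds).
- inverse_kinematics(position, orientation): joint angles nearest the present ones, or None.
- optics.capture(name): name is "side" or "top"; returns the picture (400x640x3 uint8, red, green, blue); there is no depth.
- optics.camera_params(name): a dict with "camera_matrix" (3x3 intrinsics, pixels), "k1" (the pictures are not rectified: a ray, as slopes to the right and down, at radius r is drawn at 1 + k1 r^2 times it, then the intrinsics apply), "R" (3x3) and "t" (3): a world point X has camera coordinates R X + t. Camera axes: x right, y down, z forward; pixel columns grow to the right and rows downward; lengths in m; the calibration is good to about 2 mm. A picture is of the moment at which its call begins. camera_params takes no time and is no camera call.
A pose or a line that the arm cannot do raises ctrl.MotionError and nothing moves.
- job.finish_job(): hands the job in; it is judged then, once.
Trained networks look in the newest picture that a camera, given by its name, has taken for a name from the list of things; names that differ only in an ending like _2 or _b are one class to them, and where a whole thing is asked for, a point or a joint stands for the part that bears it (a point fixed in the world has none). Each returns a list of dicts, best first, with "p" (0 to 1); they miss things now and then, are a little off and sometimes report something else, mostly with a low value. They report only what shows in the picture. A call takes as long as a camera call. They do not tell look-alikes from the thing itself.
- finder.spot_in(camera, thing): "point" ([row, column] as shares, 0 to 1, of the picture: columns of its width, rows of its height, amid what is visible of it).
- finder.trace(camera, thing): "pixels" (400x640 bool, what is visible of it) and "point" ([row, column] as shares, 0 to 1, of the picture: columns of its width, rows of its height, amid what is visible of it).
- finder.place_of(camera, thing): "point" ([row, column] as shares, 0 to 1, of the picture: columns of its width, rows of its height: a listed point, or the origin of a listed thing).
Readings, each from a call of its own:
- sensors.current_t(): time.
- sensors.current_q(): joint angles.
- sensors.current_qd(): joint speeds.
- sensors.current_effort(): joint torques, N m.
- sensors.current_tcp_pos(): TCP position.
- sensors.current_tool_rot(): TCP orientation.
- sensors.current_contact_force(): force on the tool from outside, world axes, zero at the start.
- sensors.current_ft_torque(): the same for the moment, N m.
- sensors.current_width(): finger opening in m.
- sensors.current_gripper_force(): force on a finger pad.
Only numpy, scipy, OpenCV 4.12 (cv2) and the standard library are available. Lean on these libraries where they do the work, as an engineer would, in place of code of your own. Each camera call takes 0.05 s, during which the arm holds its last target. There are 200 camera calls.

### The job

Pack the wafer assortment carton: lay each of the four whole wafer rolls flat in the carton lane whose recess is cut to its own length and thickness, so that it rests down in the recess, lying along it. Leave the two broken stubs where they lie on the table.

Things in the scene. Friction and masses are not known exactly. Their poses are not given: they have to be found in the camera images.
- roll_long_mid (a point): The long slim whole wafer roll: a pale golden hollow tube, 145 mm long, 28 mm thick, both ends cut clean and square, lying on the table, 15 to 40 g, loose. This point is its centre, on the tube's axis, so 14 mm above what it lies on; x runs along the tube (either end may lead).
- roll_std_mid (a point): The standard whole wafer roll (long and thick): a pale golden hollow tube, 130 mm long, 38 mm thick, both ends cut clean and square, lying on the table, 15 to 40 g, loose. This point is its centre, on the tube's axis, so 19 mm above what it lies on; x runs along the tube (either end may lead).
- roll_fat_mid (a point): The short fat whole wafer roll (shell): a pale golden hollow tube, 90 mm long, 44 mm thick, both ends cut clean and square, lying on the table, 15 to 40 g, loose. This point is its centre, on the tube's axis, so 22 mm above what it lies on; x runs along the tube (either end may lead).
- roll_mini_mid (a point): The short slim whole wafer roll: a pale golden hollow tube, 80 mm long, 26 mm thick, both ends cut clean and square, lying on the table, 15 to 40 g, loose. This point is its centre, on the tube's axis, so 13 mm above what it lies on; x runs along the tube (either end may lead).
- stub_thick: Broken stub of wafer roll, 48 mm long, 38 mm thick, one end jagged; it does not belong in the carton and stays where it lies. Origin at its centre on the tube's axis; x along the tube.
- stub_thin: Broken stub of wafer roll, 52 mm long, 28 mm thick, one end jagged; it does not belong in the carton and stays where it lies. Origin at its centre on the tube's axis; x along the tube.
- lane_long: The carton lane for the 145 x 28 mm roll: a fixed white board insert, 176 x 68 x 9 mm, with a rectangular brown-floored recess in its middle, 165 x 38 mm, 6 mm deep. Origin: centre of its underside, 2 mm above the table; recess floor 3 mm, insert top 9 mm above it. x runs along the recess. The four inserts lie side by side, in changing order, 70 mm apart from centre to centre.
- lane_std: The carton lane for the 130 x 38 mm roll: a fixed white board insert, 176 x 68 x 9 mm, with a rectangular brown-floored recess in its middle, 150 x 48 mm, 6 mm deep. Origin: centre of its underside, 2 mm above the table; recess floor 3 mm, insert top 9 mm above it. x runs along the recess. The carton round all four is 186 x 300 mm, of brown board, fixed.
- lane_fat: The carton lane for the 90 x 44 mm roll: a fixed white board insert, 176 x 68 x 9 mm, with a rectangular brown-floored recess in its middle, 110 x 54 mm, 6 mm deep. Origin: centre of its underside, 2 mm above the table; recess floor 3 mm, insert top 9 mm above it. x runs along the recess. The carton's rim is 1 mm higher than the insert's top.
- lane_mini: The carton lane for the 80 x 26 mm roll: a fixed white board insert, 176 x 68 x 9 mm, with a rectangular brown-floored recess in its middle, 100 x 36 mm, 6 mm deep. Origin: centre of its underside, 2 mm above the table; recess floor 3 mm, insert top 9 mm above it. x runs along the recess. A folded-back flap along the carton's far (+x) edge rises to 60 mm.
Things that resemble listed ones, but are neither listed nor needed, are in the scene too. Leave any pink or red look-alike of the part that bears roll_mini_mid alone.

How it is judged:
By the outcome, as a careful person would: the job done as asked, in the order asked, and still so for the second after the job is handed in, with the robot touching nothing.
It also fails if it takes over 112 s, if anything falls off the work surface, if the arm or the gripper's body presses on something with over 40 N, if the wrist force passes 120 N, or if a joint passes its speed limit or range.

## Working session

There is one attempt and no reset: what is moved stays moved. The work goes in short steps, each a Python script; the robot and the scene stay as the last script left them, time stands still between calls to the robot, and variables do not carry over. Pictures are saved under pics/ and viewed, at most 14 in all, crops included, and the job is handed in when it is done.

```bash
mkdir -p pics
cat > h.py <<'E'
import numpy as np, cv2
from bench import ctrl, fingers, inverse_kinematics, optics, job, finder, sensors
def shot(n,f):
    im=optics.capture(n); cv2.imwrite('pics/'+f,im[:,:,::-1]); return im
def ray(n,uv):
    c=optics.camera_params(n);K=np.array(c["camera_matrix"]);R=np.array(c["R"]);t=np.array(c["t"])
    d=((uv[0]-K[0,2])/K[0,0],(uv[1]-K[1,2])/K[1,1]);x=np.array(d)
    for _ in range(30): x=np.array(d)/(1+c["k1"]*(x@x))
    return -R.T@t, R.T@np.array([x[0],x[1],1])
def onz(n,uv,z):
    o,d=ray(n,uv); return o+d*(z-o[2])/d[2]
def proj(n,X):
    c=optics.camera_params(n);K=np.array(c["camera_matrix"]);p=np.array(c["R"])@X+np.array(c["t"])
    s=p[:2]/p[2];s=s*(1+c["k1"]*(s@s));return (K@[s[0],s[1],1])[:2]
def tri(uv1,uv2):
    o,d=ray("top",uv1);p,e=ray("side",uv2)
    A=np.stack([d,-e],1);s=np.linalg.lstsq(A,p-o,rcond=None)[0]
    a=o+s[0]*d;b=p+s[1]*e
    return (a+b)/2,np.linalg.norm(a-b)
E
python3 - <<'E'
from h import *
for n in("top","side"):
    shot(n,n+"0.png");c=optics.camera_params(n);print(n,-np.array(c["R"]).T@c["t"],np.array(c["R"])[2],c["k1"],c["camera_matrix"][0])
    for o in["roll_long_mid","roll_std_mid","roll_fat_mid","roll_mini_mid","stub_thick","stub_thin","lane_long","lane_std","lane_fat","lane_mini"]:
        print(o,[(round(q["p"],2),[round(q["point"][1]*640,1),round(q["point"][0]*400,1)]) for q in finder.place_of(n,o)][:4])
print(sensors.current_t(),sensors.current_q(),sensors.current_tool_rot())
E
```

```text
top [0.2594255  0.02289551 1.19109612] [ 0.1876813   0.0035347  -0.98222362] -0.02210952071273793 [390.30736577   0.         320.86555299]
roll_long_mid [(0.89, [222.7, 214.4])]
roll_std_mid [(0.71, [439.1, 177.3]), (0.65, [274.7, 167.7])]
roll_fat_mid [(0.66, [229.9, 166.0])]
roll_mini_mid [(0.8, [427.4, 247.7]), (0.61, [300.4, 249.8]), (0.55, [307.2, 210.9]), (0.5, [385.8, 234.9])]
stub_thick [(0.47, [316.6, 168.6]), (0.29, [415.1, 178.7])]
stub_thin []
lane_long [(0.93, [415.5, 179.0])]
lane_std [(0.64, [391.2, 180.7])]
lane_fat [(0.87, [437.0, 176.0])]
lane_mini [(0.97, [372.9, 180.5])]
side [0.09590285 0.7901675  0.7168487 ] [ 0.35596725 -0.7173275  -0.59893954] -0.1396211255184321 [463.10056955   0.         319.7479473 ]
roll_long_mid [(0.83, [262.5, 309.9])]
roll_std_mid [(0.91, [240.6, 239.0]), (0.23, [198.2, 272.4])]
roll_fat_mid [(0.66, [204.0, 271.5])]
roll_mini_mid [(0.74, [407.4, 161.0]), (0.58, [317.7, 228.2]), (0.58, [357.9, 255.7]), (0.58, [337.4, 150.7])]
stub_thick [(0.6, [266.2, 204.8])]
stub_thin [(0.86, [292.8, 270.1])]
lane_long [(0.66, [334.6, 154.0])]
lane_std [(0.5, [259.7, 310.1])]
lane_fat [(0.9, [344.0, 143.3]), (0.66, [241.6, 237.9])]
lane_mini [(0.68, [316.6, 182.0])]
1.1 [ 1.18649148  0.42608531  0.07387899  1.60599453 -0.03410003  1.11079542
 -0.06706772] [-1.60268094e-05  9.93116614e-01  1.17129800e-01  1.83876740e-05]
```

View pictures.

Run:
```python
import cv2
t=cv2.imread('pics/top0.png');cv2.imwrite('pics/topc.png',cv2.resize(t[130:280,190:470],(800,429),interpolation=cv2.INTER_CUBIC))
s=cv2.imread('pics/side0.png');cv2.imwrite('pics/sidec.png',cv2.resize(s[100:340,150:450],(750,600),interpolation=cv2.INTER_CUBIC))
```

```text
(no output)
```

View pics/topc.png

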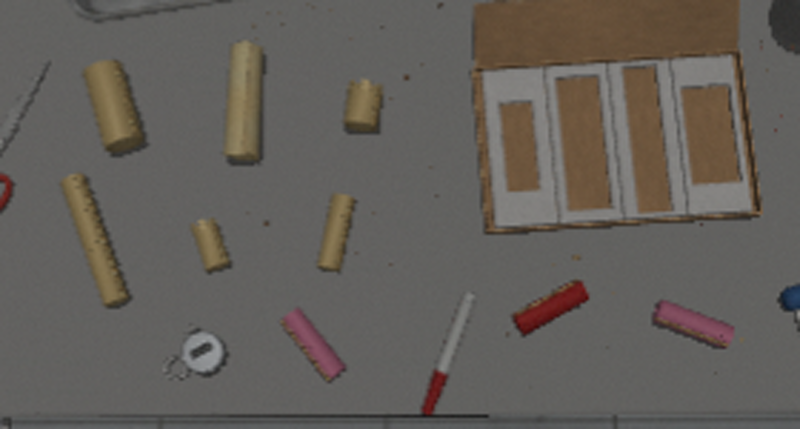

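View pics/sidec.png

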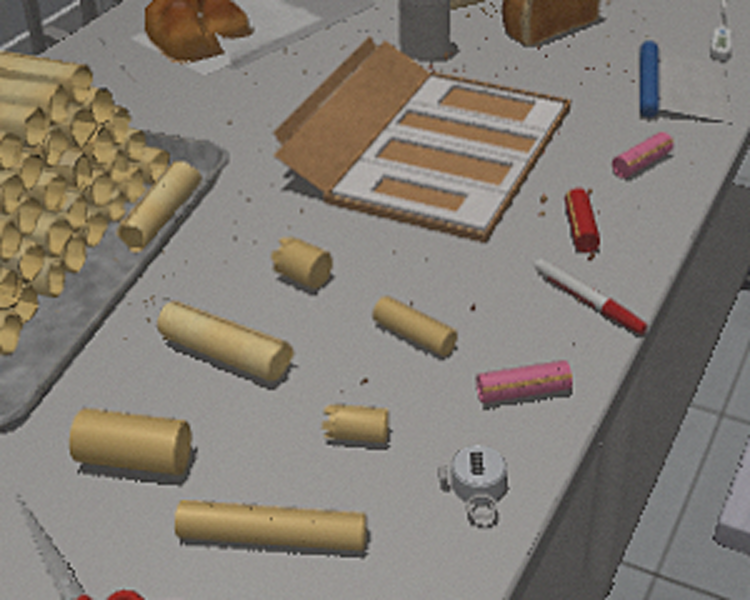

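View pics/top0.png

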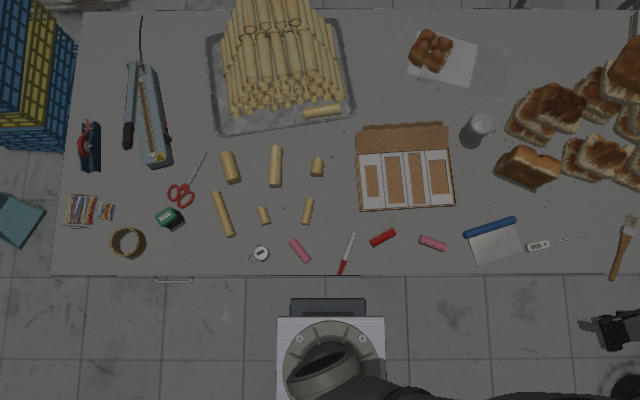

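```bash
cat > fit.py <<'E'
from h import *
from scipy.optimize import least_squares
def mom(m):
    M=cv2.moments(m,False) if m.ndim==3 or m.dtype!=np.uint8 else cv2.moments(m,True)
    return M
def feats(M):
    c=[M['m10']/M['m00'],M['m01']/M['m00']]
    return np.array(c),.5*np.arctan2(2*M['mu11'],M['mu20']-M['mu02'])
def pts_roll(p,L,D):
    a=np.linspace(0,2*np.pi,40);x,y,z,w=p
    u=np.array([np.cos(w),np.sin(w),0]);n=np.array([-np.sin(w),np.cos(w),0])
    return [np.array([x,y,z])+s*L/2*u+D/2*(np.cos(b)*n+np.sin(b)*np.array([0,0,1])) for s in(-1,1) for b in a]
def pts_box(p,L,D):
    x,y,z,w=p;u=np.array([np.cos(w),np.sin(w),0]);n=np.array([-np.sin(w),np.cos(w),0])
    return [np.array([x,y,z])+s*L/2*u+q*D/2*n for s in(-1,1) for q in(-1,1)]
def outline(n,P): 
    return cv2.convexHull(np.array([proj(n,q) for q in P],np.float32))
def fit(masks,pts,L,D,z0=None):
    F={n:feats(cv2.moments(m.astype(np.uint8),True)) for n,m in masks.items()}
    n0='top' if 'top' in F else 'side'
    g=onz(n0,F[n0][0],.015)
    c,a=F[n0]; g2=onz(n0,c+10*np.array([np.cos(a),np.sin(a)]),.015); w0=np.arctan2(*(g2-g)[[1,0]])
    def res(p):
        if z0 is not None: p=[p[0],p[1],z0,p[2]]
        r=[]
        for n in F:
            c,a=feats(cv2.moments(outline(n,pts(p,L,D))))
            r+=list(c-F[n][0])+[10*np.sin(a-F[n][1])]
        return r
    s=least_squares(res,[g[0],g[1],.015,w0] if z0 is None else [g[0],g[1],w0],diff_step=1e-3)
    return s.x,np.round(s.fun,2)
def masks(thing,near,cams=("top","side")):
    out={}
    for n in cams:
        q=[r for r in finder.trace(n,thing) if np.hypot(r["point"][1]*640-near[n][0],r["point"][0]*400-near[n][1])<14]
        if q: out[n]=q[0]["pixels"]
    return out
E
cat > see.py <<'E'
from fit import *
import json
near={"long":((223,214),(259,310),.145,.028),"std":((275,167),(240,238),.130,.038),"fat":((230,167),(203,278),.090,.044),"mini":((307,211),(317,229),.080,.026)}
im={n:optics.capture(n) for n in("top","side")}
out={}
for k,(a,b,L,D) in near.items():
    m=masks(f"roll_{k}_mid",{"top":a,"side":b})
    p,r=fit(m,pts_roll,L,D); q,r2=fit(m,pts_roll,L,D,D/2)
    ar={n:(int(m[n].sum()),round(cv2.contourArea(outline(n,pts_roll([q[0],q[1],D/2,q[2]],L,D))))) for n in m}
    print(k,ar,p.round(4),r,'|',q.round(4),r2); out[k]=list(q)
    for n in im: cv2.polylines(im[n],[np.int32(outline(n,pts_roll([q[0],q[1],D/2,q[2]],L,D)).round())],True,(0,0,255))
ln={"mini":((373,181),(317,177)),"std":((393,180),(327,166)),"long":((415,179),(334,154)),"fat":((437,176),(344,143))}
for k,(a,b) in ln.items():
    m=masks(f"lane_{k}",{"top":a,"side":b})
    if not m: print("no",k);continue
    ar={n:int(m[n].sum()) for n in m}
    q,r2=fit(m,pts_box,.176,.068,.011); print("lane",k,ar,q.round(4),r2)
    if len(m)==2: print(fit(m,pts_box,.176,.068)[0].round(4))
    out["lane_"+k]=list(q)
    for n in im: cv2.polylines(im[n],[np.int32(outline(n,pts_box([q[0],q[1],.011,q[2]],.176,.068)).round())],True,(0,0,255))
json.dump(out,open("poses.json","w"))
cv2.imwrite('pics/ov.png',np.vstack([cv2.resize(im["top"][130:280,190:470],(560,300)),cv2.resize(im["side"][100:250,170:450],(560,300))])[:,:,::-1])
print(sensors.current_t())
E
python3 see.py
```

```text
Traceback (most recent call last):
  File "see.py", line 8, in <module>
    p,r=fit(m,pts_roll,L,D); q,r2=fit(m,pts_roll,L,D,D/2)
        ~~~^^^^^^^^^^^^^^^^
  File "fit.py", line 30, in fit
    s=least_squares(res,[g[0],g[1],.015,w0] if z0 is None else [g[0],g[1],w0],diff_step=1e-3)
  File "fit.py", line 27, in res
    c,a=feats(cv2.moments(outline(n,pts(p,L,D))))
                          ~~~~~~~^^^^^^^^^^^^^^
  File "fit.py", line 17, in outline
    return cv2.convexHull(np.array([proj(n,q) for q in P],np.float32))
                                    ~~~~^^^^^
  File "h.py", line 13, in proj
    c=optics.camera_params(n);K=np.array(c["camera_matrix"]);p=np.array(c["R"])@X+np.array(c["t"])
ValueError: time passes only in moves, steps and waits
```

```bash
python3 - <<'E'
s=open('h.py').read().replace("def shot","CP={n:optics.camera_params(n) for n in('top','side')}\ndef shot",1).replace("c=optics.camera_params(n)","c=CP[n]");open('h.py','w').write(s)
s=open('fit.py').read()
a=s.index("def mom(");b=s.index("def feats");s=s[:a]+s[b:]
s=s.replace("    def res(p):\n","    x0=np.array([g[0],g[1],.015,w0] if z0 is None else [g[0],g[1],w0])\n    def res(v):\n        p=x0+v-1\n")
s=s.replace("[g[0],g[1],.015,w0] if z0 is None else [g[0],g[1],w0],diff","np.ones(len(x0)),diff").replace("return s.x,","return x0+s.x-1,")
open('fit.py','w').write(s)
E
python3 see.py
```

```text
long {'top': (418, 447), 'side': (1159, 1121)} [ 0.4603  0.3289  0.0134 -2.7725] [ 0.22  0.6   0.03 -0.39 -0.1   0.1 ] | [ 0.46    0.3291 -2.7723] [ 0.1   0.63  0.03 -0.38 -0.2   0.1 ]
std {'top': (502, 525), 'side': (856, 946)} [ 0.6089  0.1695  0.0188 -0.0376] [ 0.19  0.47  0.14 -0.35 -0.1  -0.1 ] | [ 0.6088  0.1696 -0.0379] [ 0.16  0.47  0.14 -0.35 -0.14 -0.1 ]
fat {'top': (423, 449), 'side': (1026, 1017)} [ 0.6059  0.3121  0.0215 -2.8527] [ 0.13  0.29 -0.09 -0.2  -0.06  0.15] | [ 0.6056  0.3122 -2.8527] [ 0.03  0.32 -0.09 -0.19 -0.15  0.15]
mini {'top': (242, 227), 'side': (404, 391)} [ 0.4651  0.07    0.0153 -0.1788] [ 0.05  0.14  0.03 -0.11 -0.02 -0.03] | [ 0.4658  0.069  -0.178 ] [ 0.4   0.05  0.02 -0.17  0.38 -0.03]
lane mini {'top': 1224, 'side': 1016} [ 0.5601 -0.1295 -3.0803] [-0.01  0.04 -0.01 -0.03 -0.04  0.03]
[ 0.5601 -0.1296  0.0108 -3.0802]
lane std {'top': 1274, 'side': 812} [ 0.5631 -0.2001 -3.1053] [ 0.18  0.31 -0.03 -0.32  0.05  0.15]
[ 0.5629 -0.1997  0.0117 -3.1055]
lane long {'top': 1178, 'side': 676} [ 0.5666 -0.269  -3.0736] [ 0.01 -0.31 -0.06  0.24  0.24  0.04]
[ 0.5663 -0.2684  0.012  -3.0738]
lane fat {'top': 1235, 'side': 688} [ 0.5738 -0.3386 -3.0764] [-0.21 -0.3  -0.02  0.36 -0.13 -0.05]
[ 0.5742 -0.3393  0.0098 -3.0763]
2.2
```

View pics/ov.png

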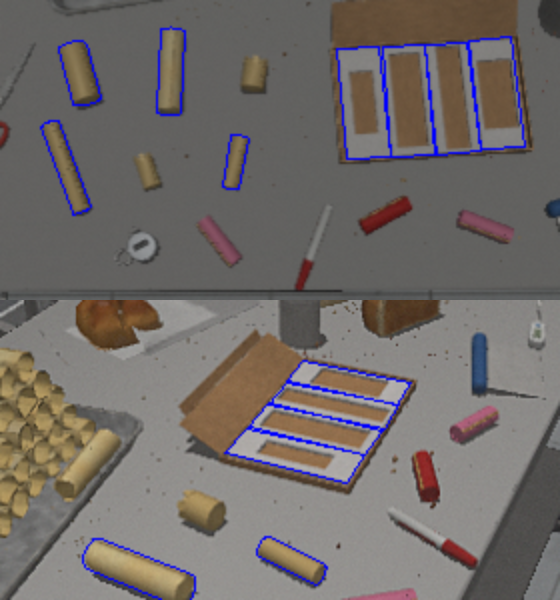

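```bash
cat > pp.py <<'E'
from h import *
import json
P=json.load(open("poses.json"))
D=dict(long=.028,std=.038,fat=.044,mini=.026)
ORDER=["mini","std","long","fat"]
LY=.065; LU=np.array([np.cos(LY),np.sin(LY)]); LN=np.array([np.sin(LY),-np.cos(LY)])
LC=np.mean([P["lane_"+k][:2] for k in ORDER],0)
def quat(a): return [0,np.cos(a/2),np.sin(a/2),0]
def wrap(a): return (a+np.pi/2)%np.pi-np.pi/2
def plan(k,off,grip):
    "off: roll centre along lane; grip: grasp point along roll (+x-ish end positive)"
    x,y,w=P[k]; w=wrap(w)
    pick=np.array([x,y])+grip*np.array([np.cos(w),np.sin(w)])
    i=ORDER.index(k)
    place=LC+LN*.07*(i-1.5)+LU*(off+grip)
    return pick,w,place
ZP=.022; ZL=ZP+.0058; ZT=.16
def lines(xy,z): return [xy[0],xy[1],z]
def do(k,off,grip,N,flip=0):
    a,w,b=plan(k,off,grip); qa=quat(w+flip);qb=quat(LY+flip)
    ctrl.move_to(lines(a,ZT),qa); ctrl.move_linear(lines(a,ZP),speed=.12)
    fingers.grab(N); print(k,"width",sensors.current_width(),"F",sensors.current_gripper_force())
    ctrl.move_linear(lines(a,ZT),speed=.12)
    ctrl.move_to(lines(b,ZT),qb); ctrl.move_linear(lines(b,ZL+.02),speed=.12)
    print(" at lane width",sensors.current_width())
    ctrl.move_linear(lines(b,ZL),speed=.03)
    ctrl.dwell(.2)
    fingers.release(); ctrl.dwell(.2)
    ctrl.move_linear(lines(b,ZT),speed=.12)
    print(" t",sensors.current_t(),"f",sensors.current_contact_force())
PLAN=dict(mini=(-.004,0,12),fat=(0,0,12),std=(.007,.041,20),long=(-.007,-.061,20))
E
python3 - <<'E'
from pp import *
print(LC,np.round([P["lane_"+k][:2]-(LC+LN*.07*(i-1.5)) for i,k in enumerate(ORDER)],4))
for k,(o,g,N) in PLAN.items():
    a,w,b=plan(k,o,g)
    for f in(0,np.pi,-np.pi):
        r=[inverse_kinematics(lines(p,z),quat(y+f)) for p,y in((a,w),(b,LY)) for z in(ZT,ZL)]
        print(k,round(f),a.round(3),b.round(3),[None if q is None else np.round(q,2).tolist() for q in r[::2]],[q is not None for q in r])
E
```

```text
[ 0.56590554 -0.23431477] [[ 0.001  -0.    ]
 [-0.0005 -0.0007]
 [-0.0016  0.0002]
 [ 0.0011  0.0005]]
mini 0 [0.466 0.069] [ 0.555 -0.13 ] [[0.41, 0.2, -0.76, 2.05, 0.17, 0.95, -2.19], [0.39, 0.31, -0.33, 1.86, 0.12, 0.99, -1.5]] [True, True, True, True]
mini 3 [0.466 0.069] [ 0.555 -0.13 ] [[0.62, 0.26, -1.02, 2.04, 0.27, 0.98, 0.86], [0.7, 0.37, -0.72, 1.85, 0.28, 1.03, 1.5]] [True, True, True, True]
mini -3 [0.466 0.069] [ 0.555 -0.13 ] [[0.62, 0.26, -1.02, 2.04, 0.27, 0.98, 0.86], [0.7, 0.37, -0.72, 1.85, 0.28, 1.03, 1.5]] [True, True, True, True]
fat 0 [0.606 0.312] [ 0.573 -0.339] [[0.03, 0.62, -0.89, 1.58, 0.5, 1.19, -2.24], [0.49, 0.44, -0.08, 1.66, 0.04, 1.05, -1.1]] [True, True, True, True]
fat 3 [0.606 0.312] [ 0.573 -0.339] [[0.11, 0.68, -1.03, 1.58, 0.6, 1.24, 0.83], [0.89, 0.51, -0.62, 1.63, 0.33, 1.11, 1.81]] [True, True, True, True]
fat -3 [0.606 0.312] [ 0.573 -0.339] [[0.11, 0.68, -1.03, 1.58, 0.6, 1.24, 0.83], [0.89, 0.51, -0.62, 1.63, 0.33, 1.11, 1.81]] [True, True, True, True]
std 0 [0.65  0.168] [ 0.612 -0.196] [[0.15, 0.54, -0.7, 1.61, 0.38, 1.13, -2.25], [0.38, 0.41, -0.23, 1.7, 0.1, 1.04, -1.38]] [True, True, True, True]
std 3 [0.65  0.168] [ 0.612 -0.196] [[0.33, 0.65, -1.01, 1.6, 0.58, 1.22, 0.74], [0.7, 0.48, -0.65, 1.68, 0.32, 1.09, 1.58]] [True, True, True, True]
std -3 [0.65  0.168] [ 0.612 -0.196] [[0.33, 0.65, -1.01, 1.6, 0.58, 1.22, 0.74], [0.7, 0.48, -0.65, 1.68, 0.32, 1.09, 1.58]] [True, True, True, True]
long 0 [0.403 0.307] [ 0.5   -0.274] [[0.2, 0.42, -1.19, 1.96, 0.44, 1.06, -2.39], [0.5, 0.3, -0.14, 1.87, 0.05, 0.98, -1.16]] [True, True, True, True]
long 3 [0.403 0.307] [ 0.5   -0.274] [[0.09, 0.34, -1.02, 1.97, 0.34, 1.02, 0.85], [0.91, 0.36, -0.64, 1.85, 0.25, 1.02, 1.8]] [True, True, True, True]
long -3 [0.403 0.307] [ 0.5   -0.274] [[0.09, 0.34, -1.02, 1.97, 0.34, 1.02, 0.85], [0.91, 0.36, -0.64, 1.85, 0.25, 1.02, 1.8]] [True, True, True, True]
```

Run:
```python
from pp import *
do("mini",*PLAN["mini"],flip=np.pi)
s=shot("side","s1.png")
cv2.imwrite('pics/s1c.png',cv2.resize(s[90:330,150:450],(750,600),interpolation=cv2.INTER_CUBIC)[:,:,::-1])
```

```text
mini width 0.00044135885855336885 F 0.0
 at lane width 0.0003166361851799649
 t 14.875 f [-0.15619705  0.35839    -0.01191382]
```

View pics/s1c.png

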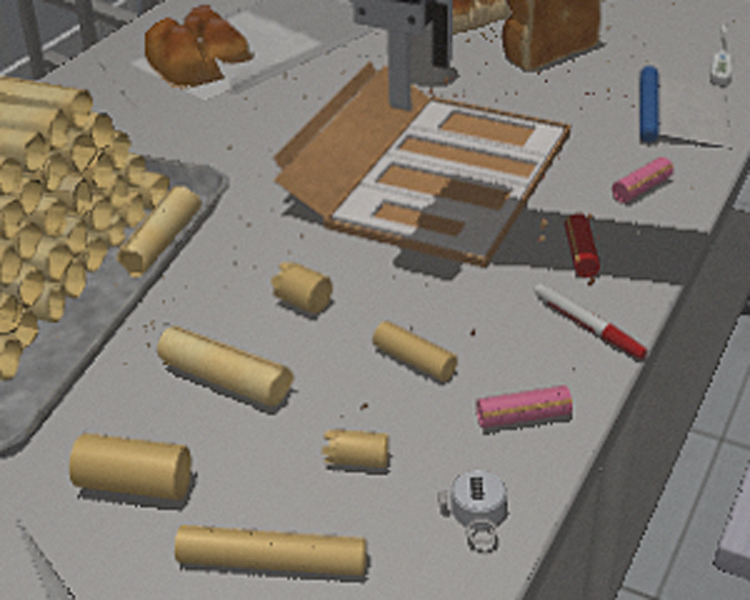

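Run:
```python
from pp import *
p=sensors.current_tcp_pos();print(p,sensors.current_tool_rot(),quat(LY+np.pi),proj("side",np.array(p)),proj("top",np.array(p)), proj("side",np.array(p)-[0,0,.014]),sensors.current_width())
s=cv2.imread('pics/s1.png');cv2.imwrite('pics/s1d.png',cv2.resize(s[0:200,200:440],(720,600)))
```

```text
[ 0.55471311 -0.1297518   0.15925842] [-5.10691196e-04 -3.25108142e-02  9.99471222e-01  2.48994580e-04] [0, np.float64(-0.032494278947984664), np.float64(0.9994719214843659), 0] [318.8328908 128.4427987] [377.78694861 169.12512037] [318.84500795 133.34322609] 0.09410526018525303
```

View pics/s1d.png

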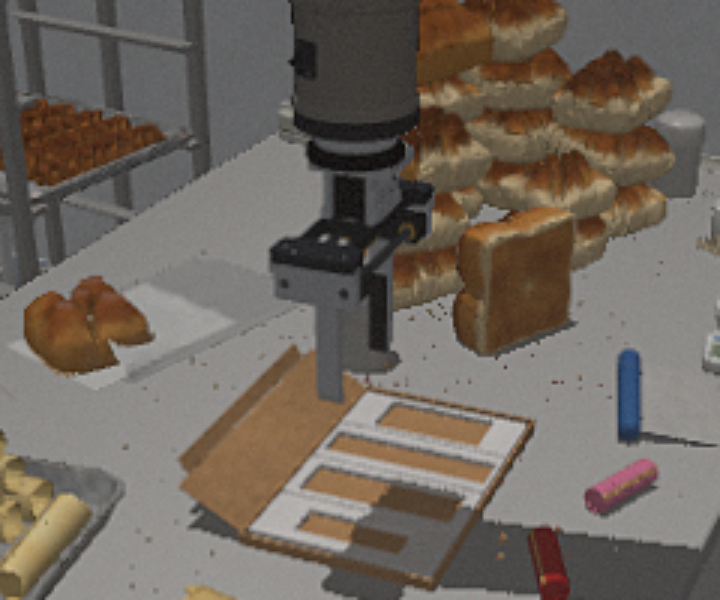

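Run:
```python
from pp import *
p=np.array(sensors.current_tcp_pos())
for dy in(.047,.0595,-.047,-.0595):
    for dz in (-.014,0,.005): print(dy,dz,(proj("side",p+[-dy*.065,dy,dz])).round(1), ((proj("side",p+[-dy*.065,dy,dz])-[200,0])*3).round())
t=shot("top","t1.png");cv2.imwrite('pics/t1c.png',cv2.resize(t[100:280,200:480],(800,514),interpolation=cv2.INTER_CUBIC)[:,:,::-1])
```

```text
0.047 -0.014 [311.4 142. ] [334. 426.]
0.047 0 [311.3 137. ] [334. 411.]
0.047 0.005 [311.3 135.2] [334. 406.]
0.0595 -0.014 [309.4 144.4] [328. 433.]
0.0595 0 [309.3 139.4] [328. 418.]
0.0595 0.005 [309.2 137.6] [328. 413.]
-0.047 -0.014 [325.8 125.2] [378. 376.]
-0.047 0 [325.9 120.4] [378. 361.]
-0.047 0.005 [325.9 118.7] [378. 356.]
-0.0595 -0.014 [327.6 123.1] [383. 369.]
-0.0595 0 [327.7 118.3] [383. 355.]
-0.0595 0.005 [327.7 116.6] [383. 350.]
```

View pics/t1c.png

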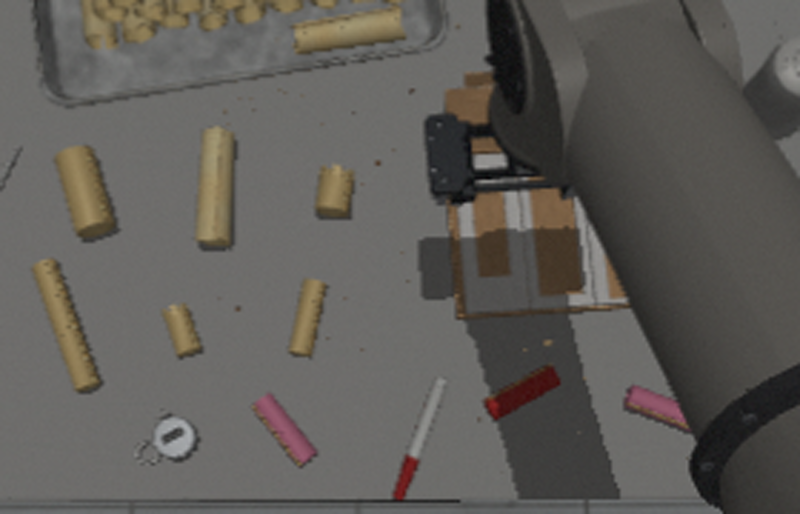

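Run:
```python
from pp import *
for tp,sd in(((437,200),(368,265)),((427,117),(275,248))):
    print(tri((200+tp[0]*.35,100+tp[1]*.35),(200+sd[0]/3,sd[1]/3)))
t=cv2.imread('pics/t1.png');cv2.imwrite('pics/t1d.png',cv2.resize(t[120:180,335:425],(720,480),interpolation=cv2.INTER_CUBIC))
s=cv2.imread('pics/s1.png');cv2.imwrite('pics/s1e.png',cv2.resize(s[65:150,280:360],(560,595),interpolation=cv2.INTER_CUBIC))
```

```text
(array([ 0.50799695, -0.0501739 ,  0.30830298]), np.float64(0.004593714030353793))
(array([ 0.57959216, -0.04288331,  0.31078299]), np.float64(0.0027442403880238455))
```

View pics/t1d.png

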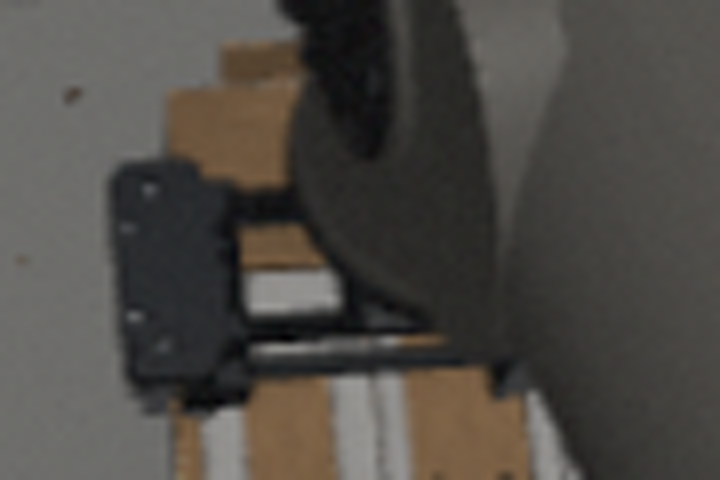

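View pics/s1e.png

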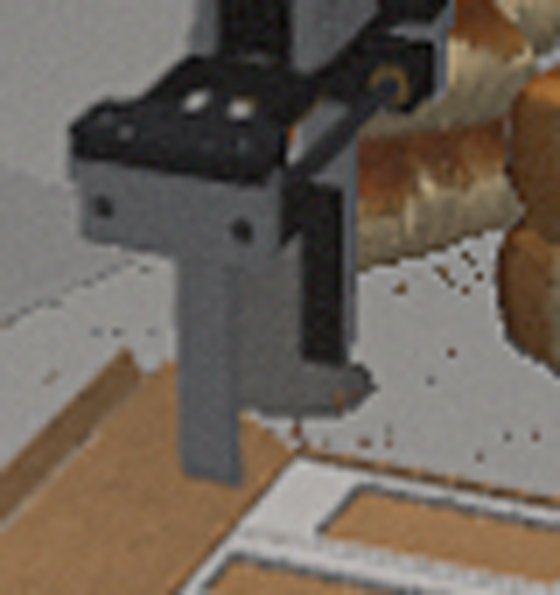

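Run:
```python
from pp import *
def ony(uv,y):
    o,d=ray("side",uv); return (o+d*(y-o[1])/d[1]).round(4)
f=lambda u,v:(280+u/7,65+v/7)
for uv,y in(((180,472),-.07),((240,486),-.07),((305,362),-.178),((350,367),-.178),((82,235),-.044),((280,247),-.046)): print(uv,ony(f(*uv),y))
```

```text
(180, 472) [ 0.56   -0.07    0.1763]
(240, 486) [ 0.537  -0.07    0.1765]
(305, 362) [ 0.565  -0.178   0.1676]
(350, 367) [ 0.5467 -0.178   0.1697]
(82, 235) [ 0.5801 -0.044   0.2714]
(280, 247) [ 0.5099 -0.046   0.2807]
```

Run:
```python
from pp import *
a,w,b=plan("mini",0,0)
ctrl.move_to(lines(a,.08),quat(w+np.pi)); ctrl.move_linear(lines(a,.02),speed=.1); ctrl.dwell(.3)
f0=sensors.current_contact_force()
c=ctrl.move_linear(lines(a,-.03),speed=.02,contact_N=3)
print(c,sensors.current_tcp_pos(),f0,sensors.current_contact_force(),sensors.current_t())
```

```text
True [ 0.46585576  0.06893787 -0.01096421] [ 1.23048678  0.23085845 -0.1078995 ] [-2.91010688 -2.36900524 13.46264823] 18.4583
```

```bash
python3 - <<'E'
s=open('pp.py').read()
s=s.replace("ZP=.022; ZL=ZP+.0058; ZT=.16","ZP=-.003; ZL=ZP+.0058; ZT=.12")
s=s.replace('''    ctrl.move_linear(lines(b,ZL),speed=.03)
    ctrl.dwell(.2)''','''    ctrl.dwell(.2); c=ctrl.move_linear(lines(b,ZL-.0015),speed=.02,contact_N=2.5)
    print(" contact",c,sensors.current_tcp_pos()[2]-ZL,sensors.current_contact_force()); ctrl.dwell(.1)''')
open('pp.py','w').write(s)
E
python3 - <<'E'
from pp import *
ctrl.move_linear(lines(plan("mini",0,0)[0],ZP),speed=.05)
do("mini",*PLAN["mini"],flip=np.pi)
s=shot("side","s2.png")
cv2.imwrite('pics/s2c.png',cv2.resize(s[90:330,150:450],(750,600),interpolation=cv2.INTER_CUBIC)[:,:,::-1])
E
```

```text
mini width 0.025613127046505185 F 11.955866386997513
 at lane width 0.02582679877195313
 contact True -0.0009110574883434757 [-0.47644166  0.0120091   5.92725029]
 t 28.3167 f [-0.01163633 -0.35787363  0.19931957]
```

View pics/s2c.png

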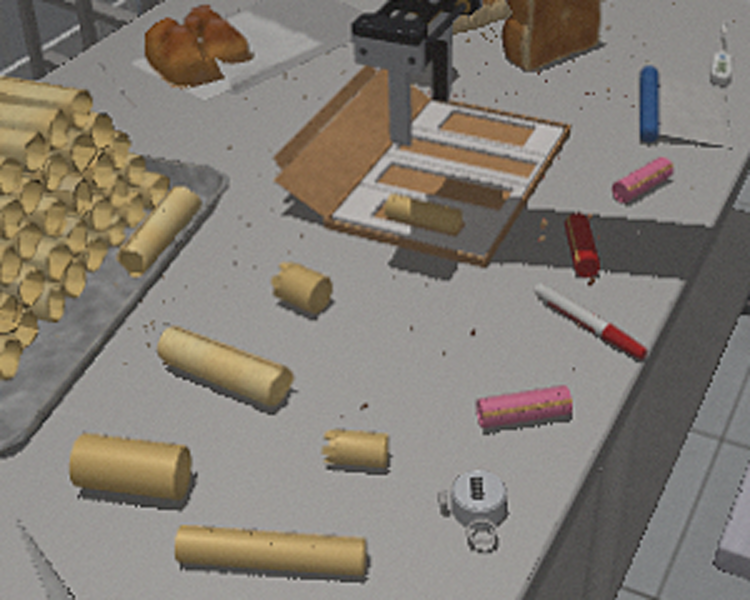

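Run:
```python
from pp import *
do("fat",*PLAN["fat"],flip=np.pi)
do("std",*PLAN["std"],flip=np.pi)
s=shot("side","s3.png")
cv2.imwrite('pics/s3c.png',cv2.resize(s[90:330,150:450],(750,600),interpolation=cv2.INTER_CUBIC)[:,:,::-1])
```

```text
fat width 0.043838838171831894 F 11.937651516927872
 at lane width 0.04405526322821016
 contact True -0.0009268779381342565 [-1.15936566  0.46115493  7.18309915]
 t 39.975 f [ 1.15831006 -0.05496063 -0.36471243]
std width 0.03822270295415625 F 19.998001120984554
 at lane width 0.03845023087730735
 contact True -0.0008712206606702284 [-0.5635222  -0.35677723  7.63521333]
 t 51.0 f [-0.28960239  0.85635058 -0.13146692]
```

View pics/s3c.png

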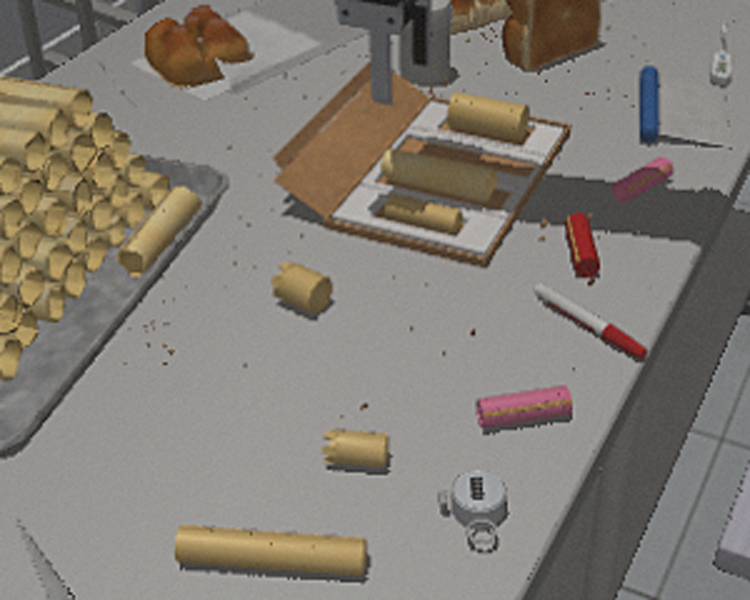

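Run:
```python
from pp import *
do("long",*PLAN["long"],flip=np.pi)
ctrl.move_linear([.45,-.45,.2],speed=.2)
from fit import fit,pts_roll,masks,outline
cen={}
im={n:optics.capture(n) for n in("top","side")}
L=dict(long=.145,std=.13,fat=.09,mini=.08)
for i,k in enumerate(ORDER):
    c=LC+LN*.07*(i-1.5); X=np.array([*c,.005+D[k]/2])
    m=masks(f"roll_{k}_mid",{n:proj(n,X) for n in im})
    if not m: print("none",k);continue
    q,r=fit(m,pts_roll,L[k],D[k],X[2]); d=q[:2]-c
    print(k,list(m),"along %.1f across %.1f mm yaw %.3f"%(d@LU*1e3,d@LN*1e3,wrap(q[2]-LY)),r)
print(sensors.current_t())
cv2.imwrite('pics/end.png',np.vstack([cv2.resize(im["side"][110:210,250:400],(600,400)),cv2.resize(im["top"][140:220,340:460],(300,200)).repeat(1,1) if 0 else cv2.resize(im["top"][140:215,340:565],(600,200))])[:,:,::-1])
```

```text
long width 0.02779430654517604 F 19.983436858747154
 at lane width 0.028209216536178604
 contact True -0.0008191207970855837 [-1.72914096  0.5215427   7.69745148]
 t 63.1917 f [-0.4107846  -0.15772908 -0.71483283]
mini ['top', 'side'] along -5.0 across 0.6 mm yaw -0.022 [ 0.36  0.38 -0.04 -0.43  0.23  0.09]
std ['top', 'side'] along 6.9 across -0.4 mm yaw 0.006 [ 0.13  0.11 -0.02 -0.14  0.12  0.06]
long ['top', 'side'] along -7.1 across -1.8 mm yaw 0.005 [-0.04  0.17  0.03 -0.12 -0.2  -0.02]
fat ['top'] along 0.5 across -0.6 mm yaw 0.021 [-0.  0.  0.]
64.8417
```

View pics/end.png

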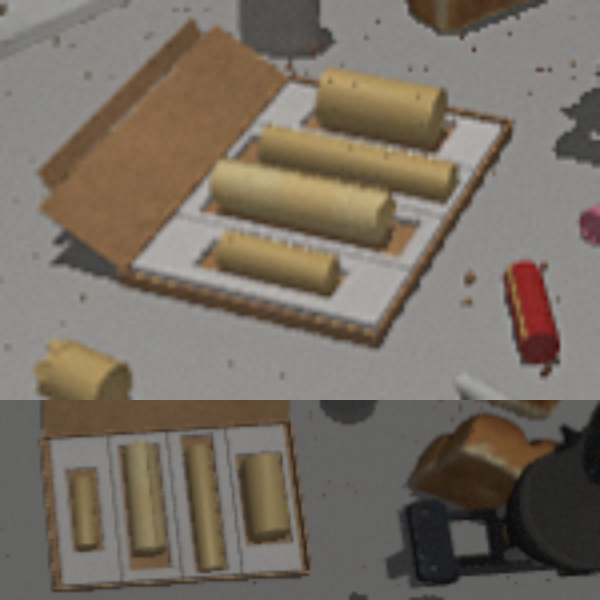

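```bash
python3 -c "
from h import *
print(job.finish_job())"
```

```text
the job is handed in; nothing more can be done
None
```

All four whole rolls (mini, std, long, fat) lie down in their own lane recesses, within about 7 mm of centre along the lane. The stubs and look-alikes were left untouched, and the job was handed in at about 65 s after one missed first grasp that moved nothing (the reported tool height was about 25 mm off, since corrected).

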